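# Pin down the jar bridge of a vibration mill and start it

### The job

The milling jar is loaded: swing the clamping bridge of the vibration mill down onto the jar lid, push the loose steel headed pin through the fork and the bridge's eye from the robot's side until its head is fully home against the fork, without forcing it, and let go of it. Only then press the green membrane start key on the console until it responds, feeling for it rather than jabbing it. Leave the two vials and the spare lid where they stand.

Things in the scene. Friction and masses are not known exactly. Their poses are not given: they have to be found in the camera images.
- jar_mill: The vibration mill, fixed to the bench: grey housing 170 x 212 mm with a light metal deck carrying the jar, the fork on the left, the bridge's hinge on the right, the console in front. Origin under its middle, x away from the robot (the way the pin goes in), z up.
- bridge (a joint): Hinge of the clamping bridge, rad, axis along the mill's x, on the mill's right, at the fork bore's height and 148 mm right of it. 0 = fully down, ring resting on the jar lid (a hard stop); grows as the left end swings up; starts at 0.35 to 0.65. Stiff: it stays where it is left, about 1 N on the press pad moves it.
- press_pad (a point): Centre of the top face of the red pad (24 x 22 mm) on the steel bridge, 105 mm from the hinge axis: press here to swing the bridge down. It moves with the bridge; when down it lies 18 mm beyond the fork mouth (mill's x), 43 mm to its right and 109 mm above the bench.
- eye (a point): Centre of the bridge's eye: 28 mm outside, 16 mm thick, bore 13.5 mm. Bridge down, it lies between the fork cheeks, 1 mm play each side, hidden. It rides on a spring in the bridge end: let alone it stands 3 mm above the fork's bore, and it sinks under load (1 N, then 2.2 N per mm). Nothing latches it down: the pin's tapered nose must draw it into line, pushed with some 8 to 15 N.
- fork_mouth (a point): Centre of the fork's bore on the near cheek's outer face, 96 mm above the bench. x = the way the pin goes in (level), y left, z up: the mill's axes. Dark steel cheeks, 9 mm thick, 28 mm wide, 18 mm apart, bores 13.5 mm; stack 36 mm deep. In front only the mill's deck and the fork's foot, under 60 mm high. The lid's rim (88 mm high) comes to 48 mm right of the bore; nothing stands left of it.
- lock_pin: Loose bright steel headed pin, 0.06 to 0.09 kg. Origin on its axis at the underside of the head (which seats on the fork); +x along the shank to the nose. Shank 12 mm across, 66 mm long, the last 12 mm tapered to 4 mm; head 20 mm across, 8 mm thick, at x = -8 to 0 mm. It lies on the bench on its head rim and shank, nose about 0.07 rad below level.
- pin_nose (a point): Tip of the pin's tapered nose, on its axis, 66 mm from the pin's origin.
- start_key: Green membrane start key (28 x 32 mm, 2.5 mm proud) at the left front of the white console in front of the jar, which slopes 0.12 rad toward the robot; its outer face lies about 64 mm above the bench. Origin at the middle of that face; z is its outward normal. It hardly moves (1.5 mm at most); it answers to a press of 4 N, is at its stop at 11 N, and must not get over 30 N.
- vial_amber: Bystander: amber sample vial with a black cap, 26 mm wide, 55 mm tall, standing; origin under its middle.
- vial_blue: Bystander: white sample vial with a blue cap, 26 mm wide, 50 mm tall, standing; origin under its middle.
- spare_lid: Bystander: spare grey jar lid with a button on top, 66 mm wide, 26 mm tall, lying; origin under its middle.

How it is judged:
By the outcome, as a careful person would: the job done as asked, in the order asked, and still so for the second after the job is handed in, with the robot touching nothing.
It also fails if it takes over 61 s, if anything falls off the work surface, if the arm or the gripper's body presses on something with over 40 N, if the wrist force passes 120 N, or if a joint passes its speed limit or range.

### The arm

A 6-joint arm with a two-finger parallel gripper is mounted at the origin on the work surface; the furniture and walls round the work are solid. World frame = base frame: x ahead of the robot, y to its left, z up, the work surface at z = 0. Lengths are in mm, angles in rad, forces in N, time in s.
With the tool pointing down it reaches from about 400 to 925 mm from the base axis. Payload 12.5 kg.
Tool frame: the origin (TCP) lies midway between the tips of the shut fingers; the grasp point (between the pads) lies 19 mm behind it; x points along the fingers, z is the direction in which the jaws open and shut, and the axes are right-handed (so a half turn about x gives the same grasp; the last joint's range is limited). The gripper opens to 95 mm and grips with 3 to 60 N. Pads are 20 mm wide; open, the fingers measure 119 mm over their backs; the gripper's body (75 mm by 180 mm) begins 59 mm behind the grasp point.
Start: joints at [1.077, 0.491, 1.559, -0, 1.092, -0.106], TCP at [236.331, 578.614, 214.661] pointing down, gripper open.
Joint ranges: [-3.1, 3.1], [-0.84, 2.19], [0.05, 2.79], [-1.13, 4.28], [0.06, 2.93], [-2.69, 2.69]. Speed limits (rad/s): [2.22, 2.22, 2.79, 3.14, 3.14, 3.14].

### API

Orientations are given as [roll, pitch, yaw] about the fixed x, y, z axes, in that order (R = Rz(yaw) Ry(pitch) Rx(roll)).
In Python, from cell import get_obs, vision, env gives the robot as it stands. The module is installed in compiled form; this text tells all that it offers.
- The arm moves only by the tool step_arm, never from a script. Its argument "moves" is a list of rows, each an object of numbers: "x", "y", "z": the shift along the world's x, y, z in mm; "turn": the turn about the world's z in rad. A call has 1 to 8 rows; each row shifts and turns the pose as measured when the row begins; what a row does not reach is not made up. A row lasts 1/8 s, in which the tool goes at most 62.5 mm and 10.7 degrees, less where a joint would pass 70% of its speed; a pose out of reach is approached as far as the arm can. A call is refused whole if a number of a shift passes 62.5 or a number of a turn 0.188, either way. A call with a gripper value outside its range is refused whole. "claw" is the opening, from 0 (shut) to 1 (fully open), set as the call begins (left out, the last holds). The fingers move at their own pace and stop on an object; the grip force is fixed at half the most. Time passes only in rows, so rows that do not move let the fingers close. It gives the time, the measured TCP pose, the force and the opening at its end, in the units of the state.
- get_obs(): the state, without advancing time (a new reading comes with each control period).
- vision.grab_frame(name): name is "scene" or "top" or "wrist"; returns a dict with "image" (480x640x3 uint8, blue, green, red), "fov_y" (degrees; the focal length in pixels is half the picture's height over the tangent of half this angle, whatever the lens; pixels are square), "cx", "cy" (the principal point, pixels), "rvec" (rotation vector, rad) and "tvec" (3), from world to camera coordinates, as OpenCV has them; the wrist camera has in their place "tool_from_camera" (4x4, takes a point from camera to tool coordinates, whose origin is the TCP and whose axes are the tool frame's). Camera axes: x right, y down, z forward; pixel columns grow to the right and rows downward; lengths in mm; the calibration is good to about 2 mm. A picture is of the moment at which its call begins: read the wrist's pose just before it. There is no depth.
- env.job_done(): hands the job in, once; it reports no verdict.
The state is a dict: "t": time; "joints": joint angles; "qvel": joint speeds; "joint_torque": joint torques, N m; "ee_pos": TCP position; "orientation": TCP orientation; "ft_force": force on the tool from outside, world axes, zero at the start; "wrist_torque": the same for the moment, N m; "grip_width": opening from 0.0 (shut) to 1.0 (fully open).
Only numpy, scipy, OpenCV 4.12 (cv2) and the standard library are available. Lean on these libraries where they do the work, as an engineer would, in place of code of your own. Each camera call takes 0.05 s, during which the arm holds its last target.

## Working session

There is one attempt and no reset: what is moved stays moved. The work goes in short steps, Python scripts to look and compute and a tool call to move; the robot and the scene stay as the last step left them, time stands still between calls to the robot, and variables do not carry over. Pictures are saved under pics/ and viewed, and the job is handed in when it is done.

Besides the shell and the picture viewer there is one more tool, called after ">>>" in YAML: its name, and indented under it one key for each argument. step_arm: Moves the arm, as the interface text tells. Its arguments: {"type":"object","properties":{"moves":{"type":"array","items":{"type":"object","properties":{"x":{"type":"number"},"y":{"type":"number"},"z":{"type":"number"},"turn":{"type":"number"}}}},"claw":{"type":"number"}},"required":["moves"]}

```bash
ls; mkdir -p pics; cat > h.py <<'E'
import numpy as np, cv2, pickle
from cell import get_obs, vision, env
from scipy.spatial.transform import Rotation as R
def grab(n,f):
    o=get_obs(); d=vision.grab_frame(n); d['obs']=o
    cv2.imwrite(f'pics/{f}.png',d['image']); pickle.dump(d,open(f'pics/{f}.pkl','wb')); return d
def load(f): return pickle.load(open(f'pics/{f}.pkl','rb'))
def cam(d):
    # returns Rwc (world->cam), t, f
    f=240/np.tan(np.radians(d['fov_y'])/2)
    if d.get('rvec') is not None:
        Rm=cv2.Rodrigues(np.array(d['rvec'],float))[0]; t=np.array(d['tvec'],float).ravel()
    else:
        T=np.array(d['tool_from_camera']); o=d['obs']
        W=np.eye(4); W[:3,:3]=R.from_euler('xyz',o['orientation']).as_matrix(); W[:3,3]=o['ee_pos']
        M=np.linalg.inv(W@T); Rm=M[:3,:3]; t=M[:3,3]
    return Rm,t,f
def ray(d,u,v):
    Rm,t,f=cam(d); r=Rm.T@np.array([(u-d['cx'])/f,(v-d['cy'])/f,1]); return -Rm.T@t, r/np.linalg.norm(r)
def atz(d,u,v,z):
    c,r=ray(d,u,v); return c+r*(z-c[2])/r[2]
def proj(d,p):
    Rm,t,f=cam(d); q=Rm@np.array(p,float)+t; return np.array([f*q[0]/q[2]+d['cx'],f*q[1]/q[2]+d['cy']])
def tri(obs):
    A=np.zeros((3,3));b=np.zeros(3)
    for d,u,v in obs:
        c,r=ray(d,u,v); P=np.eye(3)-np.outer(r,r); A+=P;b+=P@c
    x=np.linalg.solve(A,b); return x,[np.linalg.norm((np.eye(3)-np.outer(ray(d,u,v)[1],ray(d,u,v)[1]))@(x-ray(d,u,v)[0])) for d,u,v in obs]
def crop(f,x0,y0,x1,y1,s,out):
    im=cv2.imread(f'pics/{f}.png')[y0:y1,x0:x1]; cv2.imwrite(f'pics/{out}.png',cv2.resize(im,None,fx=s,fy=s,interpolation=cv2.INTER_CUBIC))
E
python3 - <<'E'
from h import *
for n in ['scene','top','wrist']:
    d=grab(n,n+'0'); print(n,{k:v for k,v in d.items() if k not in('image','obs')})
print(get_obs())
E
```

```text
pics
scene {'fov_y': 45.63720931371222, 'cx': 313.36905686823076, 'cy': 242.6074590964015, 'rvec': array([ 1.61871615,  1.37712942, -0.89783361]), 'tvec': array([-268.36829549,  -84.53432573, 1389.2281368 ])}
top {'fov_y': 57.74786955828561, 'cx': 322.47011315190235, 'cy': 240.55885829712415, 'rvec': array([ 2.15096652, -2.14108997,  0.17366837]), 'tvec': array([188.07306303, 442.70106912, 892.64371169])}
wrist {'fov_y': 65.86402733056704, 'cx': 324.64164481462154, 'cy': 244.19852977860273, 'tool_from_camera': array([[ 4.52999574e-04, -2.37078570e-01,  9.71490374e-01,
        -1.70180603e+02],
       [-8.27794596e-04, -9.71490230e-01, -2.37078149e-01,
         6.75932850e+01],
       [ 9.99999555e-01, -6.96798181e-04, -6.36337019e-04,
        -6.72443023e-02],
       [ 0.00000000e+00,  0.00000000e+00,  0.00000000e+00,
         1.00000000e+00]])}
{'t': 0.15, 'joints': array([ 1.07738528e+00,  4.91410507e-01,  1.55932404e+00, -3.77869552e-05,
        1.09167349e+00, -1.05590641e-01]), 'qvel': array([-2.98348439e-05, -2.93341567e-03, -2.42923540e-03, -1.55597131e-04,
       -2.22611818e-04,  1.78209692e-03]), 'joint_torque': array([ 2.23016534e-03, -6.12898135e+01, -2.58276254e+01,  6.93140645e-02,
        4.73798602e-02, -8.97862060e-05]), 'ee_pos': array([236.25446057, 578.43432219, 214.19753768]), 'orientation': array([ 3.07708582,  1.56998025, -2.02310613]), 'ft_force': array([-0.47221752, -0.22805475, -0.29335087]), 'wrist_torque': array([ 0.01580963,  0.04415651, -0.00740785]), 'grip_width': 0.999633112643461}
```

View pics/scene0.png

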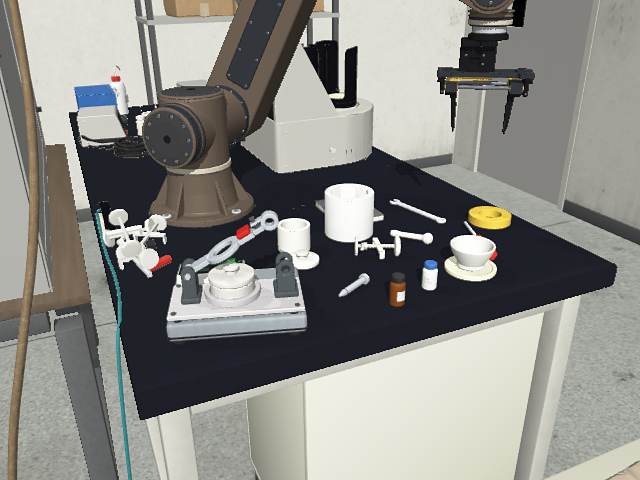

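View pics/top0.png

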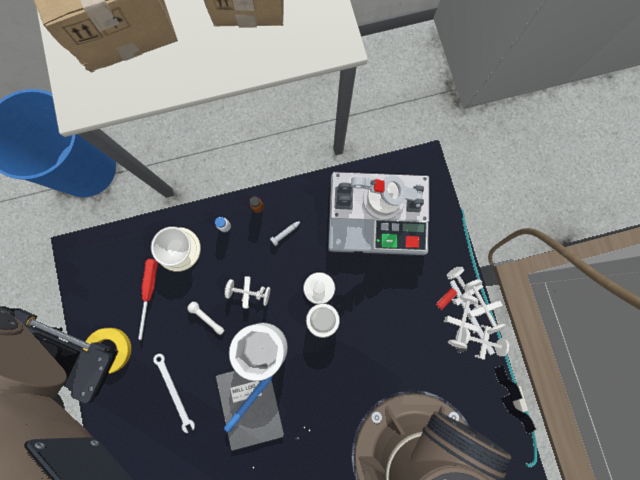

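View pics/wrist0.png

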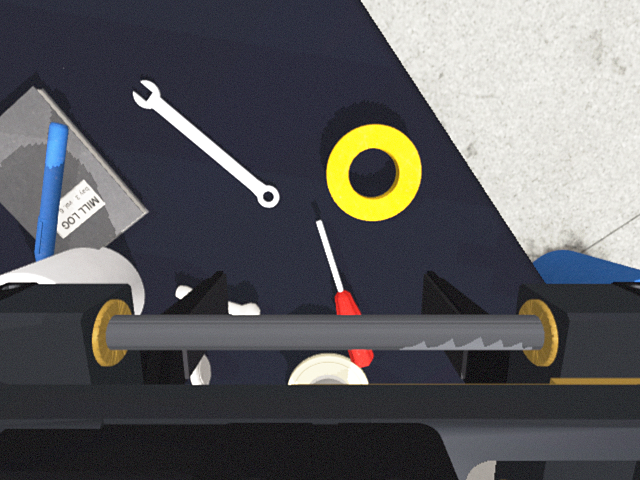

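```bash
python3 - <<'E'
from h import *
crop('top0',320,160,440,265,6,'t_mill'); crop('top0',260,205,320,255,12,'t_pin'); crop('scene0',150,200,320,345,4,'s_mill');crop('scene0',330,260,385,305,12,'s_pin')
E
```

```text
(no output)
```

View pics/t_mill.png

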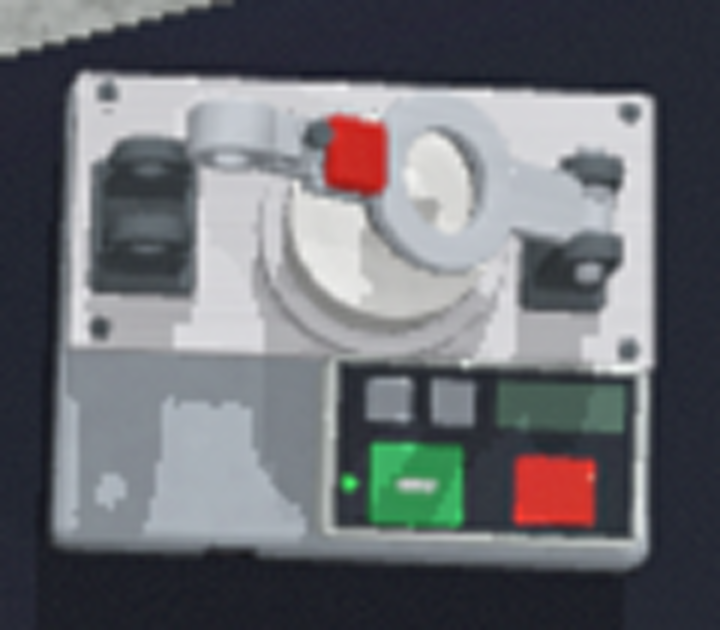

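View pics/t_pin.png

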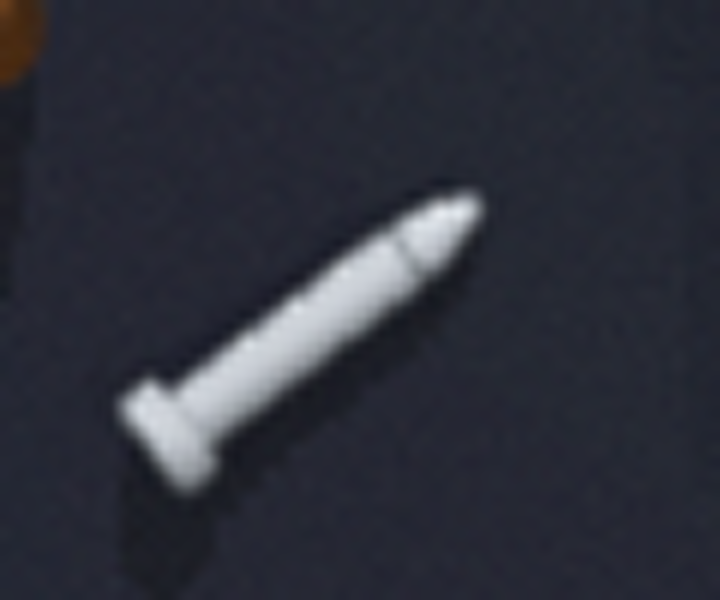

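View pics/s_mill.png

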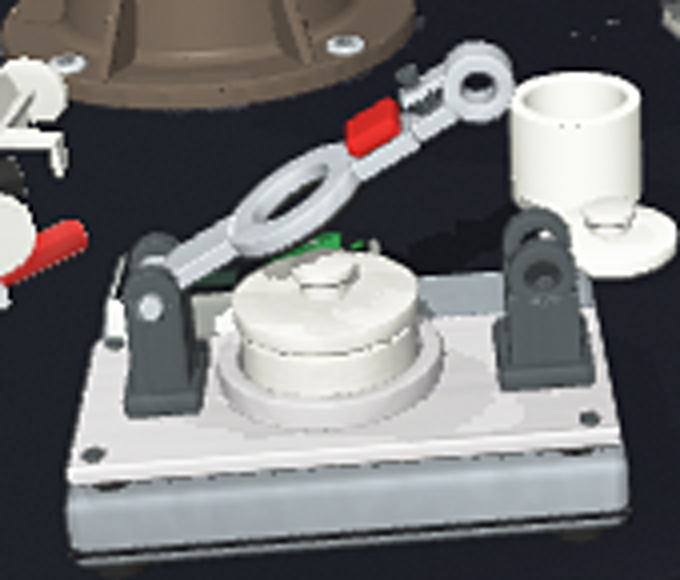

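View pics/s_pin.png

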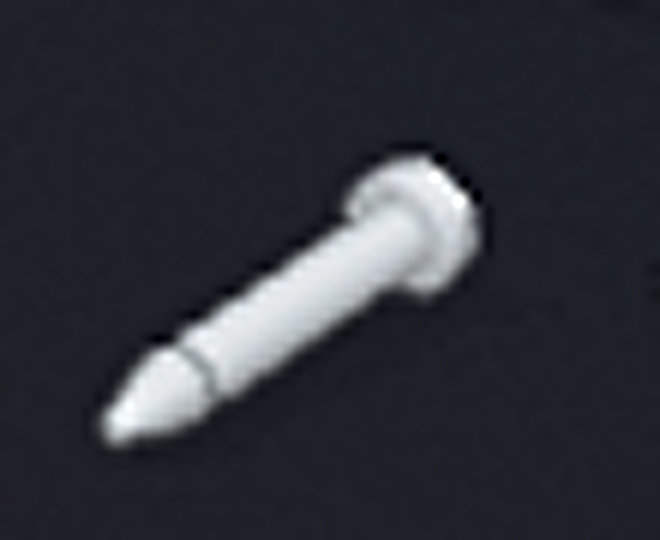

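```bash
python3 - <<'E'
from h import *
t=load('top0');s=load('scene0')
T=lambda u,v:(t,320+u/6-.4,160+v/6-.4); S=lambda u,v:(s,150+u/4-.4,200+v/4-.4)
print('cams',ray(t,0,0)[0],ray(s,0,0)[0])
for n,a,b in [('FL',(108,91),(591,418)),('FR',(630,110),(95,453)),('NR',(629,350),(115,342))]:
    x,r=tri([T(*a),S(*b)]); print(n,x.round(1),np.round(r,1))
for n,a in [('FL',(108,91)),('FR',(630,110)),('NR',(629,350)),('NL',(98,327))]: print(n,atz(*T(*a),54).round(1))
print('key',atz(*T(415,485),64)); 
for c in [(372,443),(463,447),(458,527),(368,522)]: print(atz(*T(*c),64).round(1))
x,r=tri([T(357,153),S(373,127)]);print('pad',x,r)
P=lambda u,v:(t,260+u/12-.46,205+v/12-.46); Q=lambda u,v:(s,330+u/12-.46,260+v/12-.46)
for n,a,b in [('nose',(475,205),(112,432)),('groove',(410,252),(192,370)),('head',(190,425),(405,222))]:
    x,r=tri([P(*a),Q(*b)]); print(n,x.round(1),np.round(r,1))
a=atz(*P(478,203),5.4);b=atz(*P(200,415),10); print(a,b,np.linalg.norm(a-b),np.arctan2(*(a-b)[1::-1]))
E
```

```text
cams [301.01443262 197.92734636 947.83099051] [1323.86269434   76.05157801  500.72560786]
FL [580.4 158.7  54. ] [0.1 0.1]
FR [574.4 -26.2  54.8] [0.3 0.3]
NR [487.8 -23.7  54.1] [0.2 0.2]
FL [580.4 158.6  54. ]
FR [574.7 -26.7  54. ]
NR [487.8 -23.6  54. ]
NL [494.9 162.3  54. ]
key [438.04447374  53.95099752  64.        ]
[452.6  68.5  64. ]
[451.4  37.2  64. ]
[423.6  39.5  64. ]
[425.1  70.3  64. ]
pad [528.37816792  85.39403243 157.98849801] [np.float64(0.0048855774794858385), np.float64(0.004885577479469668)]
nose [487.6 241.4   7.7] [0. 0.]
groove [478.2 253.9  11.3] [0.9 0.9]
head [445.6 293.   14.5] [0.9 0.9]
[488.41961522 240.96336334   5.4       ] [448.00044547 290.74567945  10.        ] 64.28956587418509 -0.8888303054531861
```

```bash
python3 - <<'E'
from h import *
t=load('top0');s=load('scene0')
S=lambda u,v:(s,150+u/4-.4,200+v/4-.4);T=lambda u,v:(t,320+u/6-.4,160+v/6-.4)
o=get_obs(); M=R.from_euler('xyz',o['orientation']).as_matrix(); print(M.round(3))
print('jaw yaw',np.arctan2(M[1,2],M[0,2]), o['t'])
print('far bore',atz(*S(545,276),96))
m=np.array([512.7,148.4]);yw=-.036
def w(x,y,z): return np.array([m[0]+np.cos(yw)*x-np.sin(yw)*y,m[1]+np.sin(yw)*x+np.cos(yw)*y,z])
im=cv2.resize(t['image'][160:265,320:440],None,fx=6,fy=6); im2=cv2.resize(s['image'][200:345,150:320],None,fx=4,fy=4)
for x in (0,9,27,36):
  for y,z in [(0,110),(14,96),(-14,96),(0,96)]+[(14*np.sin(a),96+14*np.cos(a)) for a in np.linspace(-1.4,1.4,9)]:
    p=proj(t,w(x,y,z)); cv2.circle(im,tuple(int(v) for v in (p-[320,160])*6+2.5),2,(0,0,255) if x<20 else (255,0,0),-1)
    p=proj(s,w(x,y,z)); cv2.circle(im2,tuple(int(v) for v in (p-[150,200])*4+1.5),2,(0,0,255) if x<20 else (255,0,0),-1)
cv2.imwrite('pics/ov_t.png',im);cv2.imwrite('pics/ov_s.png',im2)
E
```

```text
[[-0.    -0.926  0.378]
 [-0.001  0.378  0.926]
 [-1.     0.    -0.001]]
jaw yaw 1.1829933784692956 0.15
far bore [541.77439687 146.94272472  96.        ]
```

View pics/ov_t.png

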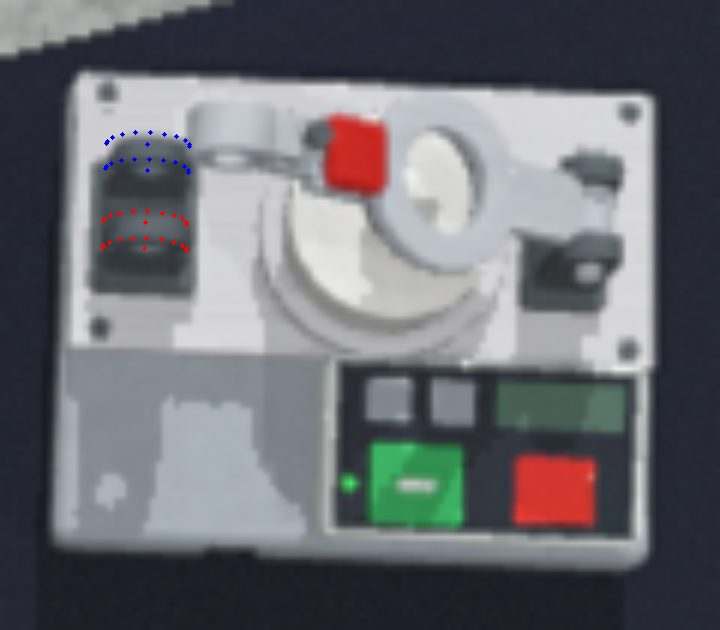

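View pics/ov_s.png

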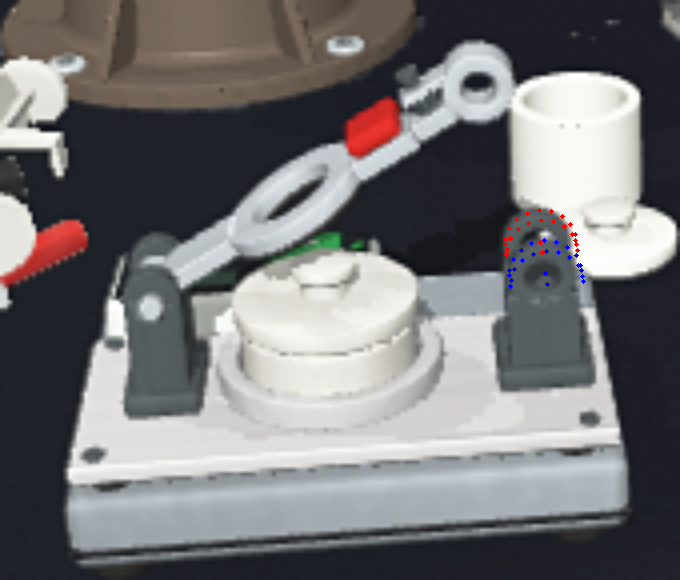

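>>> step_arm:
  moves:
    - {"x": 24, "y": -48, "z": 5, "turn": 0.04}
    - {"x": 24, "y": -48, "z": 5, "turn": 0.04}
    - {"x": 24, "y": -48, "z": 5, "turn": 0.04}
    - {"x": 24, "y": -48, "z": 5, "turn": 0.04}
    - {"x": 24, "y": -48, "z": 5, "turn": 0.04}
    - {"x": 24, "y": -48, "z": 5, "turn": 0.04}
    - {"x": 24, "y": -48, "z": 5, "turn": 0.04}
    - {"x": 24, "y": -48, "z": 5, "turn": 0.04}
  claw: 0

```text
t: 1.15
ee_pos: [430.3, 184.5, 253.4]
orientation: [2.975, 1.568, -1.789]
ft_force: [-0.1, 0.3, 0.1]
grip_width: 0.216
```

>>> step_arm:
  moves:
    - {"x": 20, "y": -35, "z": 5, "turn": 0.016}
    - {"x": 5, "y": -20}
    - {}

```text
$.moves[1]: bad value
```

```bash
python3 - <<'E'
from h import *
d=grab('wrist','w1');print(d['obs']['ee_pos'],d['obs']['orientation'],d['obs']['t'],d['obs']['ft_force'])
E
```

```text
[430.31194405 184.4693056  253.40409893] [ 2.97480381  1.56813264 -1.78909256] 1.15 [-0.13897025  0.25115394  0.10223286]
```

View pics/w1.png

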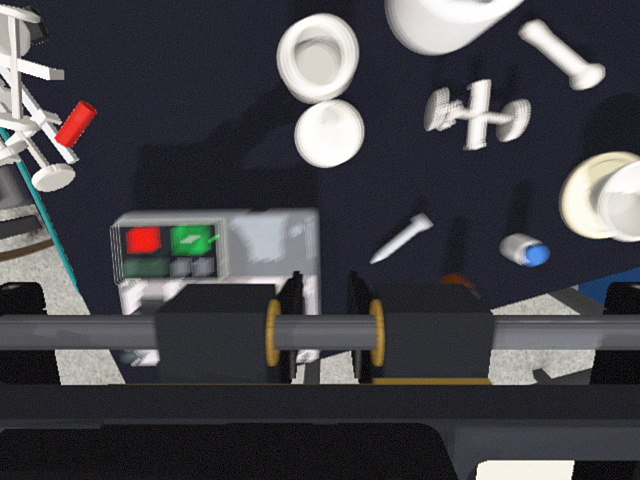

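>>> step_arm:
  moves:
    - {"x": 33, "y": -33, "z": -5, "turn": 0.016}
    - {"x": 33, "y": -33, "z": -5}
    - {"x": 32, "y": -33, "z": -5}
    - {"x": 0, "y": 0, "z": -20}
    - {"x": 0, "y": 0, "z": -20}
    - {"x": 0, "y": 0, "z": -10}
    - {"x": 0, "y": 0, "z": 0}
  claw: 0

```text
$.moves[1]: bad value
```

```bash
python3 - <<'E'
from h import *
d=grab('wrist','w2');print(d['obs']['ee_pos'],d['obs']['orientation'],d['obs']['t'],d['obs']['ft_force'])
d=grab('top','top2'); crop('top2',300,140,440,265,5,'t2c'); 
d=grab('scene','sc2'); crop('sc2',150,150,320,345,4,'s2c')
E
```

```text
[432.79495234 180.36010408 253.90921975] [-2.85638464  1.56670803 -1.33690043] 1.2 [ 3.01818729 -2.03869779 -0.39811313]
```

View pics/s2c.png

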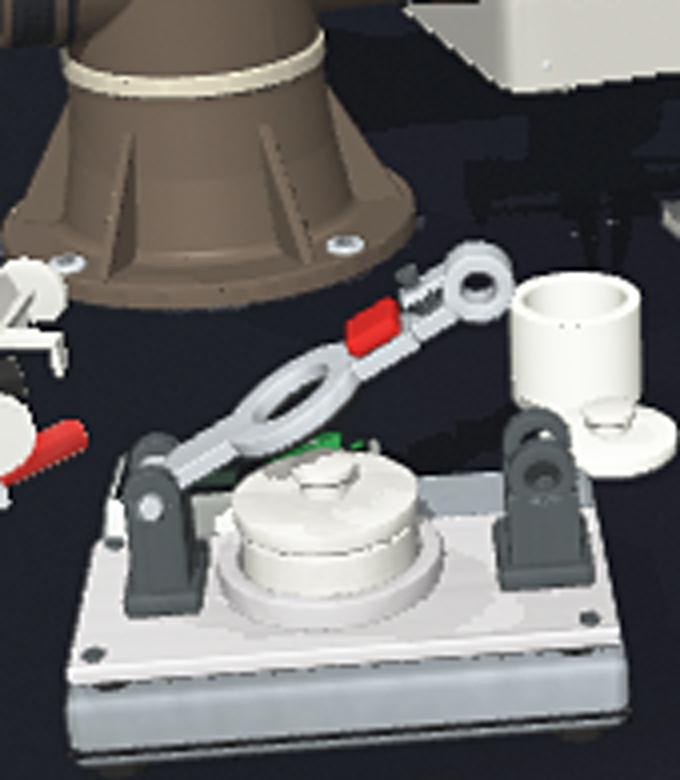

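View pics/w2.png

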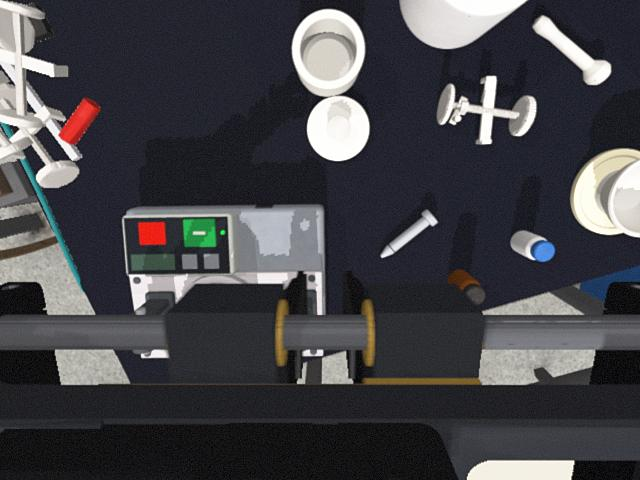

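>>> step_arm:
  moves:
    - {"x": 33, "y": -32, "z": -5, "turn": 0.016}
    - {"x": 33, "y": -32, "z": -5, "turn": 0}
    - {"x": 30, "y": -31, "z": -5, "turn": 0}
    - {"x": 0, "y": 0, "z": -20, "turn": 0}
    - {"x": 0, "y": 0, "z": -20, "turn": 0}
    - {"x": 0, "y": 0, "z": -10, "turn": 0}
    - {"x": 0, "y": 0, "z": 0, "turn": 0}
  claw: 0

```text
t: 2.22
ee_pos: [525.8, 97.3, 185.1]
orientation: [1.944, 1.567, -2.797]
ft_force: [-0.2, 0.9, -0.3]
grip_width: 0.006
```

```bash
python3 - <<'E'
from h import *
d=grab('wrist','w2');print(d['obs']['ee_pos'],d['obs']['orientation'],d['obs']['t'],d['obs']['ft_force'])
d=grab('scene','sc2'); crop('sc2',150,150,320,345,4,'s2c')
E
```

```text
[525.8467676   97.33180332 185.06096758] [ 1.94431278  1.56736361 -2.7974497 ] 2.225 [-0.15246725  0.85047432 -0.31236421]
```

View pics/s2c.png

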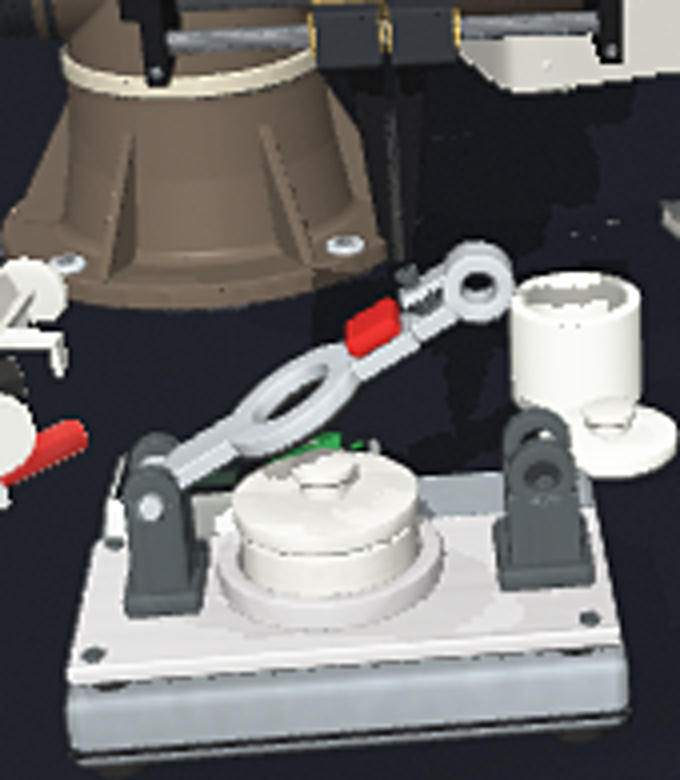

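View pics/w2.png

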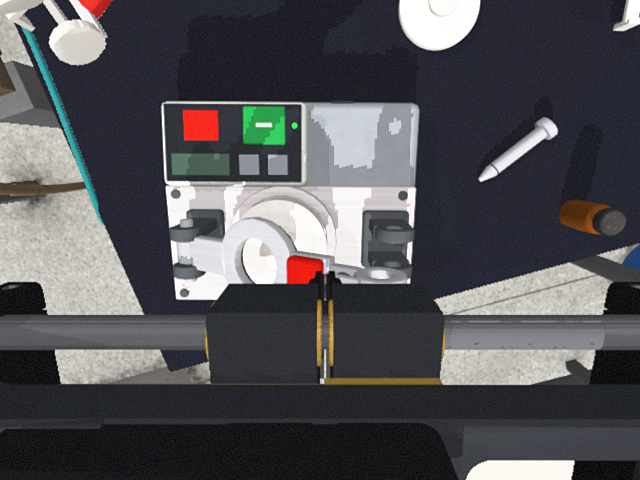

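```bash
python3 - <<'E'
from h import *
crop('w2',340,170,430,290,6,'w2fork'); crop('w2',465,105,570,195,7,'w2pin')
E
```

```text
(no output)
```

View pics/w2fork.png

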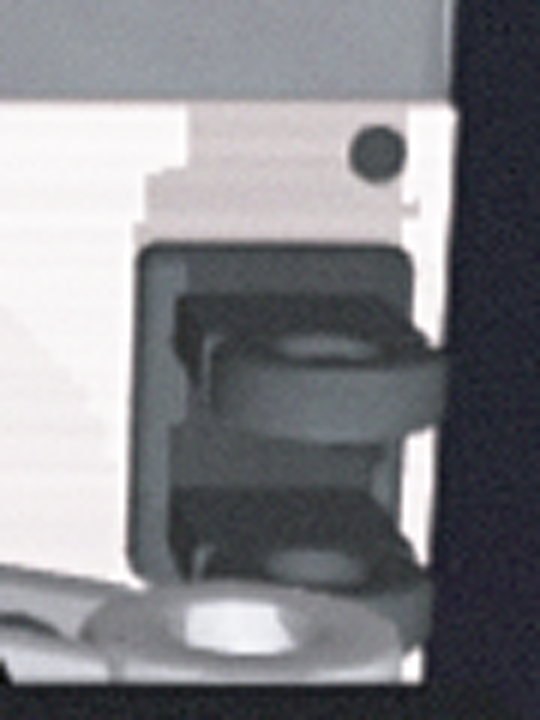

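View pics/w2pin.png

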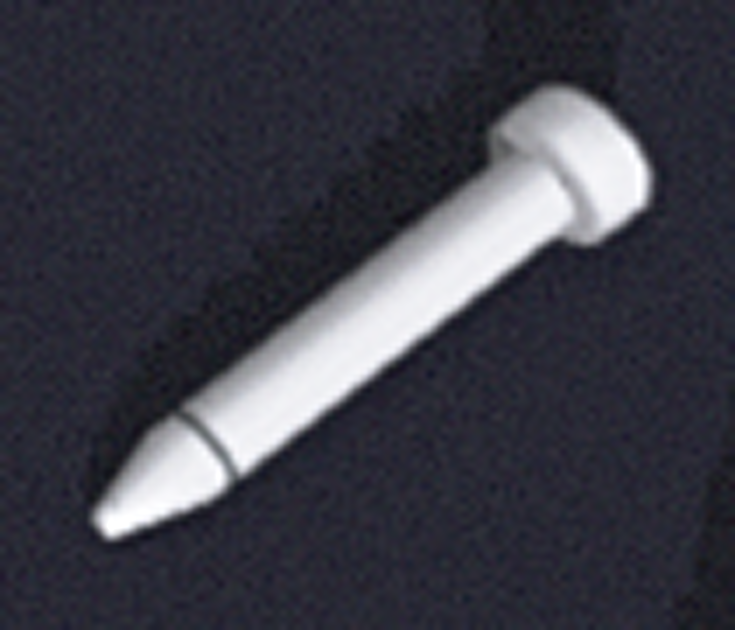

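```bash
python3 - <<'E'
from h import *
w=load('w2');t=load('top0');s=load('scene0')
F=lambda u,v:(w,340+u/6-.4,170+v/6-.4); P=lambda u,v:(w,465+u/7-.4,105+v/7-.4)
print('bore',atz(*F(332,346),96), 'screw',atz(*F(378,153),54))
for x in (506,508,510,512): print(x,proj(w,(x,148.4,96)).round(1),((proj(w,(x,148.4,96))+.4-[340,170])*6).round())
# cheek front-face sides: (185..) outline of near face: right edge
for p in [(175,300),(440,370)]: print(atz(*F(*p),96))
n=P(100,528); g=P(210,445); h=P(535,190); 
print('nose',atz(*n,5.4),'groove',atz(*g,6.2),'head',atz(*h,10))
tn=(t,260+478/12-.46,205+203/12-.46); print('nose top',atz(*tn,5.4)); print(tri([tn,n]))
k=(w,264-.0,125.0); print('key',atz(*k,64), atz(w,292,186,60), 'padc', atz(w,303,270,158))
a=atz(*n,5.4);b=atz(*h,10);print(np.linalg.norm(a-b),np.arctan2(a[1]-b[1],a[0]-b[0]))
E
```

```text
bore [510.35909646 148.02681208  96.        ] screw [492.32294481 161.65098629  54.        ]
506 [395.5 221.2] [336. 310.]
508 [395.5 224. ] [335. 326.]
510 [395.5 226.8] [335. 343.]
512 [395.4 229.5] [335. 359.]
[504.27234845 129.41740122  96.        ]
[513.65076331 160.90874109  96.        ]
nose [485.82693703 242.39784323   5.4       ] groove [475.3664416  255.83914015   6.2       ] head [444.46682254 293.09668635  10.        ]
nose top [488.41961522 240.96336334   5.4       ]
(array([486.29635165, 240.37777429,  11.31124353]), [np.float64(0.9789968892633243), np.float64(0.9789968892633432)])
key [435.55466654  54.5862398   64.        ] [481.85738746  72.93918733  60.        ] padc [520.78887084  85.6594047  158.        ]
65.59109517077754 -0.8864952354155906
```

>>> step_arm:
  moves:
    - {"x": 1, "y": -11, "z": -12, "turn": 0}
    - {"x": 0, "y": 0, "z": -10, "turn": 0}
    - {"x": 0, "y": 1, "z": -5, "turn": 0}
    - {"x": 0, "y": 2, "z": -5, "turn": 0}
    - {"x": 0, "y": 3, "z": -5, "turn": 0}

```text
t: 2.95
ee_pos: [528.0, 91.5, 147.9]
orientation: [-2.213, 1.569, -0.672]
ft_force: [-0.9, -0.9, 0.4]
grip_width: 0.001
```

>>> step_arm:
  moves:
    - {"x": 0, "y": 3, "z": -5, "turn": 0}
    - {"x": 0, "y": 2, "z": -5, "turn": 0}
    - {"x": 0, "y": 2, "z": -5, "turn": 0}
    - {"x": 0, "y": 2, "z": -5, "turn": 0}

```text
t: 3.45
ee_pos: [528.0, 101.4, 126.6]
orientation: [-2.21, 1.569, -0.669]
ft_force: [0.8, -1.0, 0.8]
grip_width: -0.001
```

```bash
python3 - <<'E'
from h import *
d=grab('scene','sc3'); crop('sc3',150,150,320,345,4,'s3c');print(get_obs()['ft_force'])
E
```

```text
[ 0.08154201 -0.4262315  -0.29989289]
```

View pics/s3c.png

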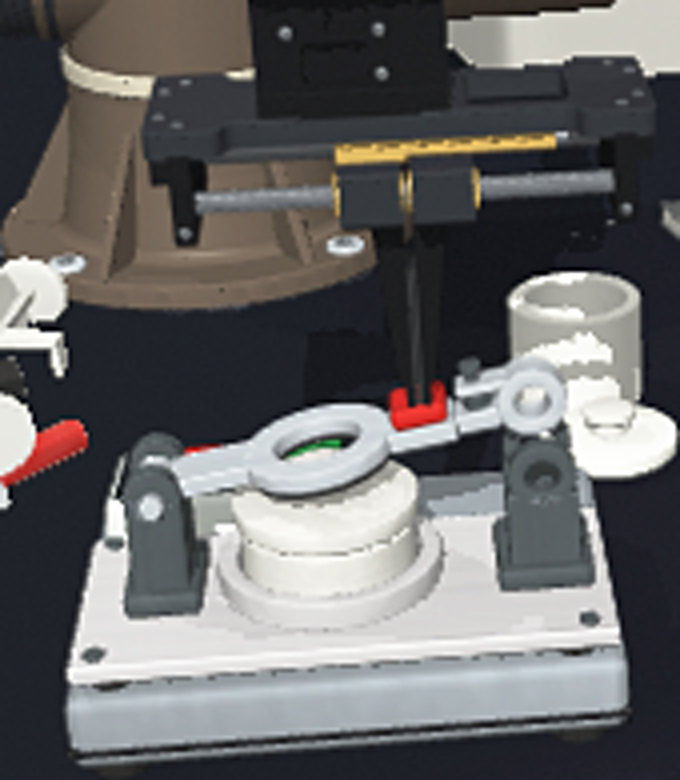

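>>> step_arm:
  moves:
    - {"x": 0, "y": 1.5, "z": -5, "turn": 0}
    - {"x": 0, "y": 1, "z": -4, "turn": 0}
    - {"x": 0, "y": 1, "z": -4, "turn": 0}
    - {"x": 0, "y": 0, "z": -3, "turn": 0}

```text
t: 4.0
ee_pos: [527.9, 105.4, 109.1]
orientation: [-2.328, 1.569, -0.787]
ft_force: [-2.1, 1.5, 13.6]
grip_width: 0.003
```

```bash
python3 - <<'E'
from h import *
t=load('top0')
for n,u,v in [('amber',256,204),('blue',222,224),('jar',322,320),('lid',319,289),('big',258,350),('dumb',248,292),('bowl',175,248)]: print(n,atz(t,u,v,50).round())
E
```

```text
amber [517. 331.  50.]
blue [473. 401.  50.]
jar [276. 191.  50.]
lid [339. 197.  50.]
big [216. 319.  50.]
dumb [332. 342.  50.]
bowl [422. 496.  50.]
```

>>> step_arm:
  moves:
    - {"x": 0, "y": 0, "z": 15, "turn": -0.1}
    - {"x": -5, "y": 20, "z": 40, "turn": -0.18}
    - {"x": -16, "y": 40, "z": 20, "turn": -0.18}
    - {"x": -16, "y": 40, "z": 0, "turn": -0.18}
    - {"x": -16, "y": 40, "z": 0, "turn": -0.18}
    - {"x": -16, "y": 30, "z": 0, "turn": -0.1}
    - {"x": 0, "y": 0, "z": 0, "turn": 0}
  claw: 0.5

```text
t: 4.88
ee_pos: [456.3, 279.8, 185.4]
orientation: [0.831, 1.569, 1.42]
ft_force: [0.5, 0.4, -0.4]
grip_width: 0.498
```

>>> step_arm:
  moves:
    - {"x": -3.3, "y": 3.7, "z": -50, "turn": 0.093}
    - {"x": 0, "y": 0, "z": -50, "turn": 0}
    - {"x": 0, "y": 0, "z": -25, "turn": 0}
    - {"x": 0, "y": 0, "z": 0, "turn": 0}

```text
t: 5.38
ee_pos: [454.8, 281.5, 57.7]
orientation: [0.088, 1.567, 0.779]
ft_force: [0.5, -0.3, 0.4]
grip_width: 0.499
```

```bash
python3 - <<'E'
from h import *
d=grab('wrist','w4');o=d['obs'];print(o['ee_pos'],o['orientation'][2]-o['orientation'][0],o['ft_force'])
d=grab('scene','sc4'); crop('sc4',290,200,430,320,5,'s4c')
crop('w4',200,180,440,360,3,'w4c')
print(proj(load('w4'),(446,292,10)),proj(load('w4'),(487,241.5,5.4)))
E
```

```text
[454.76890976 281.50539915  57.71241652] 0.6915673718170683 [ 0.54490853 -0.34618016  0.37567053]
[325.60283424 245.02252853] [324.63191926 339.14366146]
```

View pics/w4.png

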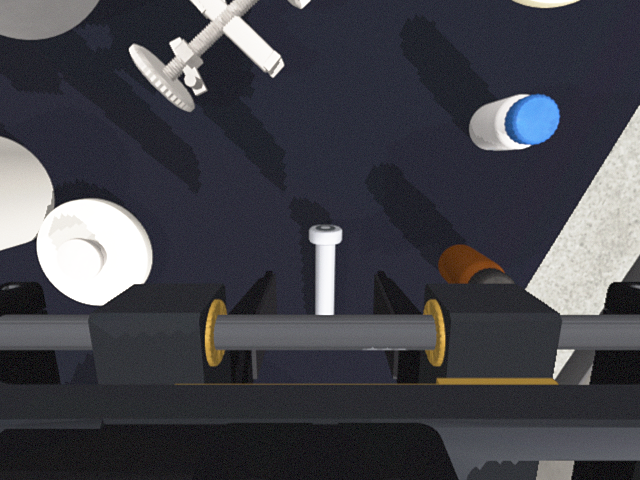

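View pics/s4c.png

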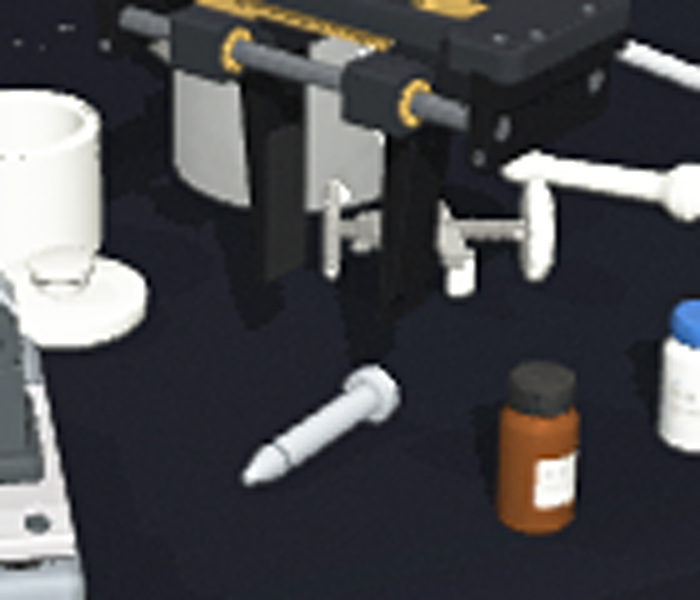

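>>> step_arm:
  moves:
    - {"x": -1.7, "y": 2.1, "z": -25, "turn": -0.008}
    - {"x": 0, "y": 0, "z": -20, "turn": 0}
    - {"x": 0, "y": 0, "z": -7, "turn": 0}
    - {"x": 0, "y": 0, "z": 0, "turn": 0}

```text
t: 5.98
ee_pos: [457.5, 284.7, 12.1]
orientation: [-0.173, 1.554, 0.51]
ft_force: [0.4, -0.2, -0.5]
grip_width: 0.498
```

>>> step_arm:
  moves:
    - {"x": -3, "y": 0, "z": -4, "turn": 0}
    - {"x": 0, "y": 0, "z": 0, "turn": 0}

```text
t: 6.22
ee_pos: [455.0, 285.0, 9.5]
orientation: [-0.183, 1.551, 0.5]
ft_force: [-0.9, 0.4, -0.2]
grip_width: 0.504
```

```bash
python3 - <<'E'
from h import *
o=get_obs();print(o['joints'].round(3),o['ee_pos'],o['orientation'],R.from_euler('xyz',o['orientation']).as_matrix().round(4))
E
```

```text
[ 0.436  0.662  1.96   0.003  0.5   -0.25 ] [454.96270611 285.00744003   9.46783653] [-0.18325895  1.55147451  0.50033896] [[ 0.017  -0.6316  0.7751]
 [ 0.0093  0.7753  0.6315]
 [-0.9998 -0.0035  0.019 ]]
```

>>> step_arm:
  moves:
    - {"x": -2, "y": -1.6, "z": -4, "turn": 0}
    - {"x": 0, "y": 0, "z": -2.5, "turn": 0}
    - {"x": 0, "y": 0, "z": 0, "turn": 0}

```text
t: 6.6
ee_pos: [453.0, 283.4, 3.0]
orientation: [-0.186, 1.551, 0.498]
ft_force: [-0.3, -0.3, 0.5]
grip_width: 0.501
```

>>> step_arm:
  moves:
    - {"x": 0, "y": 0, "z": 0, "turn": 0}
    - {"x": 0, "y": 0, "z": 0, "turn": 0}
    - {"x": 0, "y": 0, "z": 0, "turn": 0}
    - {"x": 0, "y": 0, "z": 0, "turn": 0}
    - {"x": 0, "y": 0, "z": 0, "turn": 0}
  claw: 0

```text
t: 7.22
ee_pos: [453.1, 283.4, 3.1]
orientation: [-0.187, 1.551, 0.497]
ft_force: [0.7, 0.1, -0.1]
grip_width: 0.119
```

>>> step_arm:
  moves:
    - {"x": 0, "y": 0, "z": 10, "turn": 0}
    - {"x": 0, "y": 0, "z": 30, "turn": 0}
    - {"x": 0, "y": 0, "z": 35, "turn": 0.1}
    - {"x": 0, "y": 0, "z": 35, "turn": 0.1}
    - {"x": 0, "y": 0, "z": 10, "turn": 0.1}
    - {"x": 0, "y": 0, "z": 0, "turn": 0.1}
    - {"x": 0, "y": 0, "z": 0, "turn": 0}

```text
t: 8.1
ee_pos: [452.3, 283.1, 130.9]
orientation: [-0.29, 1.55, 0.806]
ft_force: [0.1, 0.3, -0.9]
grip_width: 0.119
```

```bash
python3 - <<'E'
from h import *
o=get_obs();print(o['ee_pos'],o['orientation'],o['orientation'][2]-o['orientation'][0],R.from_euler('xyz',o['orientation']).as_matrix().round(4))
d=grab('scene','sc5'); crop('sc5',270,130,430,290,4,'s5c')
E
```

```text
[452.31037054 283.14858998 130.87537434] [-0.28959362  1.54950302  0.80569707] 1.0952906923107197 [[ 0.0147 -0.889   0.4576]
 [ 0.0154  0.4578  0.8889]
 [-0.9998 -0.0061  0.0204]]
```

View pics/s5c.png

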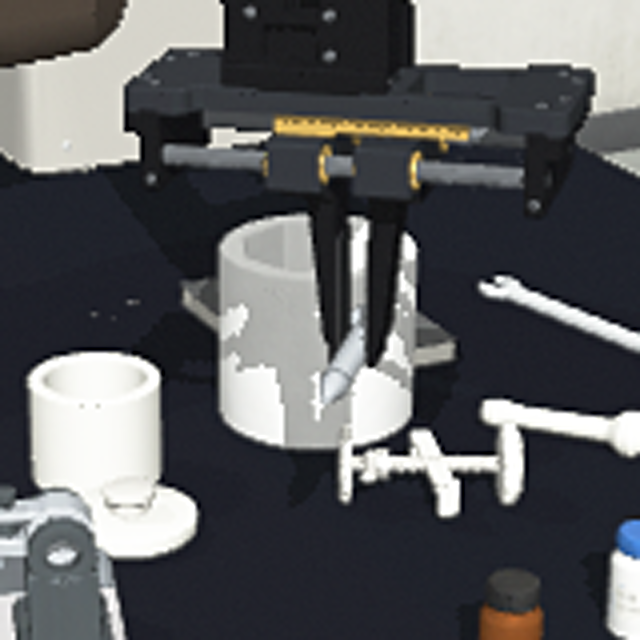

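>>> step_arm:
  moves:
    - {"x": -10, "y": -20, "z": 0, "turn": 0.1}
    - {"x": -5, "y": -30, "z": 0, "turn": 0.1}
    - {"x": -5, "y": -35, "z": 0, "turn": 0.1}
    - {"x": -2, "y": -30, "z": 0, "turn": 0.1}
    - {"x": 0, "y": -15, "z": -5, "turn": 0.04}
    - {"x": 0, "y": 0, "z": -5, "turn": 0}
    - {"x": 0, "y": 0, "z": 0, "turn": 0}

```text
t: 9.02
ee_pos: [428.6, 150.1, 120.3]
orientation: [-0.211, 1.55, 1.321]
ft_force: [0.5, 0.9, -0.8]
grip_width: 0.114
```

```bash
python3 - <<'E'
from h import *
o=get_obs();print(o['ee_pos'],o['orientation'][2]-o['orientation'][0],R.from_euler('xyz',o['orientation']).as_matrix().round(4))
d=grab('scene','sc6'); crop('sc6',150,180,330,320,4,'s6c')
d=grab('wrist','w6');
d=grab('top','t6');crop('t6',310,150,440,270,6,'t6c')
E
```

```text
[428.64780115 150.09366229 120.32161506] 1.5321575494430144 [[ 0.0051 -0.9992  0.0386]
 [ 0.0198  0.0387  0.9991]
 [-0.9998 -0.0043  0.02  ]]
```

View pics/s6c.png

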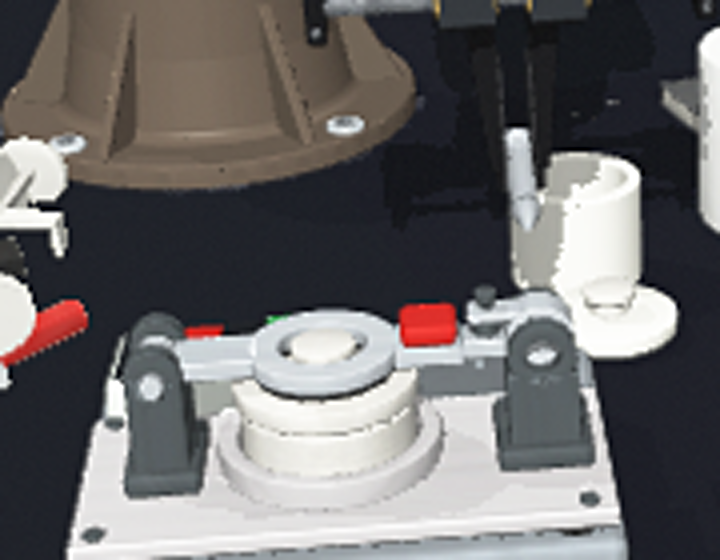

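View pics/w6.png

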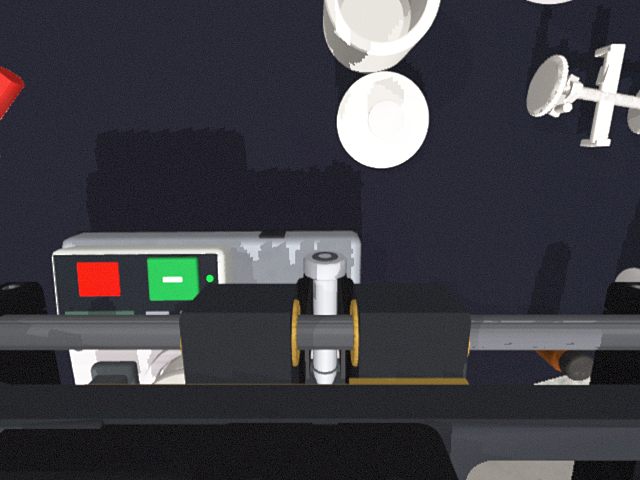

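View pics/t6c.png

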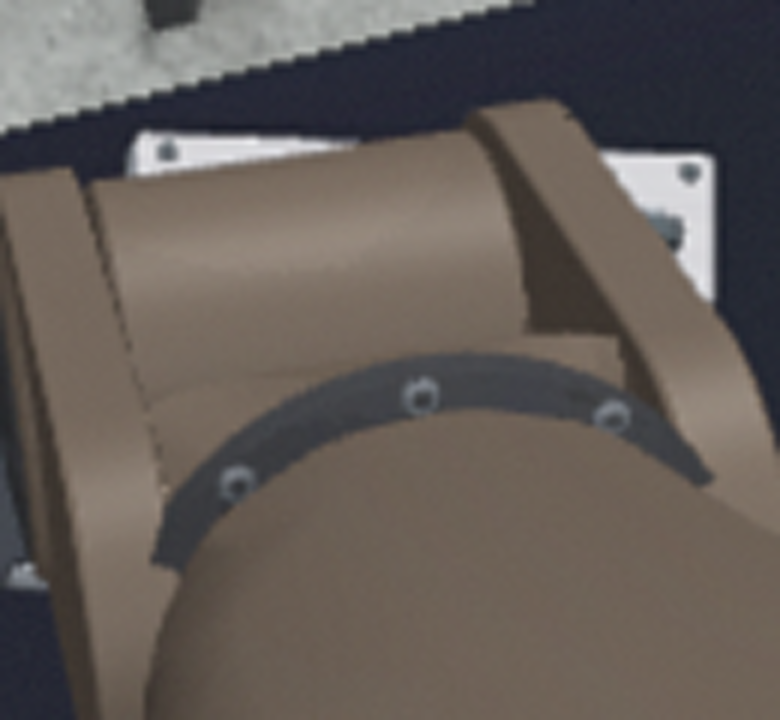

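```bash
python3 - <<'E'
from h import *
s=load('sc6');w=load('w6')
crop('sc6',255,195,305,265,10,'s6n'); crop('w6',285,235,365,395,4,'w6n')
p=np.array([483.6,148.1,122.6]); print('pred crop10',((proj(s,p)-[255,195])*10).round(), proj(w,p).round(1))
q=np.array([428.6-11,150.5,127.3]); print('origin', proj(w,q).round(1), ((proj(s,q)-[255,195])*10).round())
print('bore far pred',((proj(s,(546,146.8,96))-[255,195])*10).round())
E
```

```text
pred crop10 [271. 426.] [324.2 396.4]
origin [324.  278.9] [245. 245.]
bore far pred [311. 749.]
```

View pics/s6n.png

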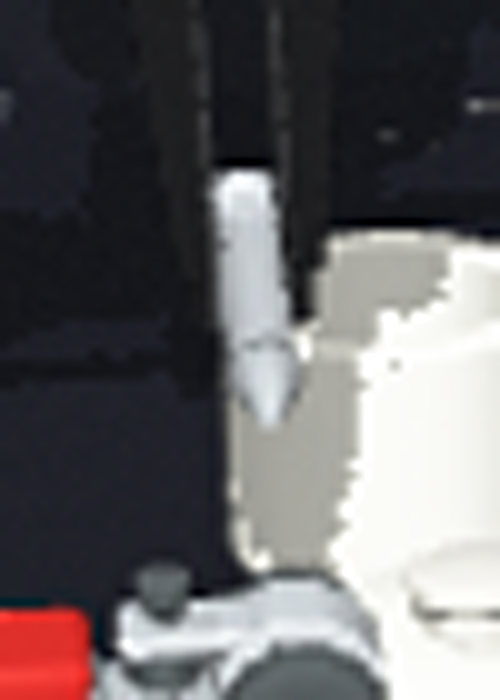

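View pics/w6n.png

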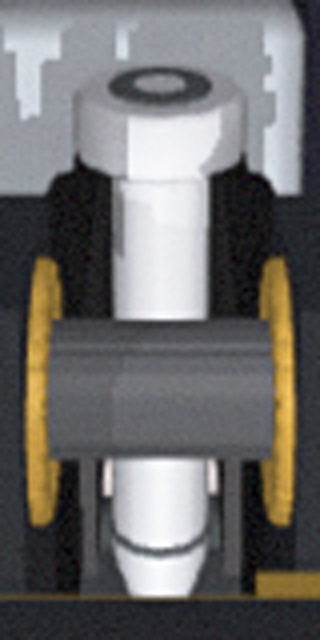

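>>> step_arm:
  moves:
    - {"x": 0, "y": 1, "z": -12, "turn": 0}
    - {"x": 0, "y": 0, "z": -12, "turn": 0}
    - {"x": 10, "y": -0.4, "z": -2, "turn": 0}
    - {"x": 8, "y": -0.3, "z": 0, "turn": 0}
    - {"x": 0, "y": 0, "z": 0, "turn": 0}

```text
t: 9.8
ee_pos: [448.3, 151.5, 92.4]
orientation: [-0.236, 1.55, 1.299]
ft_force: [0.5, 0.6, -0.6]
grip_width: 0.115
```

```bash
python3 - <<'E'
from h import *
o=get_obs();print(o['t'],o['ee_pos'],o['orientation'][2]-o['orientation'][0],o['ft_force'])
d=grab('scene','sc7'); crop('sc7',250,210,320,290,9,'s7c')
E
```

```text
9.8 [448.31785379 151.53402383  92.42562374] 1.5346334613216048 [ 0.46241701  0.61459289 -0.60720598]
```

View pics/s7c.png

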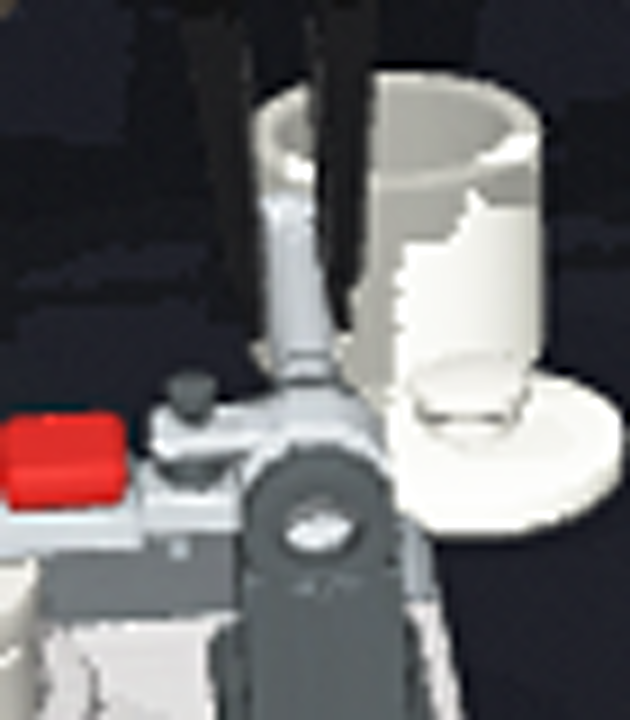

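>>> step_arm:
  moves:
    - {"x": 0, "y": -1.2, "z": 1.5, "turn": 0}
    - {"x": 3, "y": -0.1, "z": 0, "turn": 0}
    - {"x": 3, "y": -0.1, "z": 0, "turn": 0}
    - {"x": 3, "y": -0.1, "z": 0, "turn": 0}

```text
t: 10.35
ee_pos: [457.3, 149.9, 94.7]
orientation: [-0.26, 1.55, 1.275]
ft_force: [0.0, -0.5, -0.5]
grip_width: 0.12
```

>>> step_arm:
  moves:
    - {"x": 3, "y": -0.1, "z": 0, "turn": 0}
    - {"x": 3, "y": -0.1, "z": 0, "turn": 0}

```text
t: 10.6
ee_pos: [463.8, 149.7, 94.7]
orientation: [-0.263, 1.55, 1.272]
ft_force: [0.1, 0.2, -1.4]
grip_width: 0.118
```

>>> step_arm:
  moves:
    - {"x": 2, "y": -0.1, "z": -1, "turn": 0}
    - {"x": 2, "y": -0.1, "z": -1, "turn": 0}
    - {"x": 0, "y": 0, "z": 0, "turn": 0}

```text
t: 10.98
ee_pos: [468.2, 149.4, 92.4]
orientation: [-0.252, 1.55, 1.282]
ft_force: [0.3, 0.2, 0.1]
grip_width: 0.115
```

>>> step_arm:
  moves:
    - {"x": 2, "y": -0.1, "z": -0.7, "turn": 0}
    - {"x": 2, "y": -0.1, "z": -0.7, "turn": 0}
    - {"x": 0, "y": 0, "z": 0, "turn": 0}

```text
t: 11.35
ee_pos: [472.1, 149.1, 91.2]
orientation: [-0.241, 1.55, 1.294]
ft_force: [-0.8, -1.5, 2.9]
grip_width: 0.114
```

>>> step_arm:
  moves:
    - {"x": 0, "y": 0, "z": -1, "turn": 0}
    - {"x": 2, "y": -0.1, "z": -0.5, "turn": 0}
    - {"x": 0, "y": 0, "z": 0, "turn": 0}

```text
t: 11.72
ee_pos: [473.9, 149.0, 90.0]
orientation: [-0.243, 1.55, 1.292]
ft_force: [-1.2, -1.1, 3.9]
grip_width: 0.118
```

```bash
python3 - <<'E'
from h import *
o=get_obs();print(o['t'],o['ee_pos'],o['ft_force'],o['wrist_torque'])
d=grab('scene','sc8'); crop('sc8',250,210,320,290,9,'s8c')
d=grab('wrist','w8'); crop('w8',225,185,425,395,3,'w8c')
E
```

```text
11.725 [473.8744358  149.03767979  90.01303329] [-1.2082056  -1.06891556  3.90944129] [-0.17966749 -0.14558957 -0.00955318]
```

View pics/s8c.png

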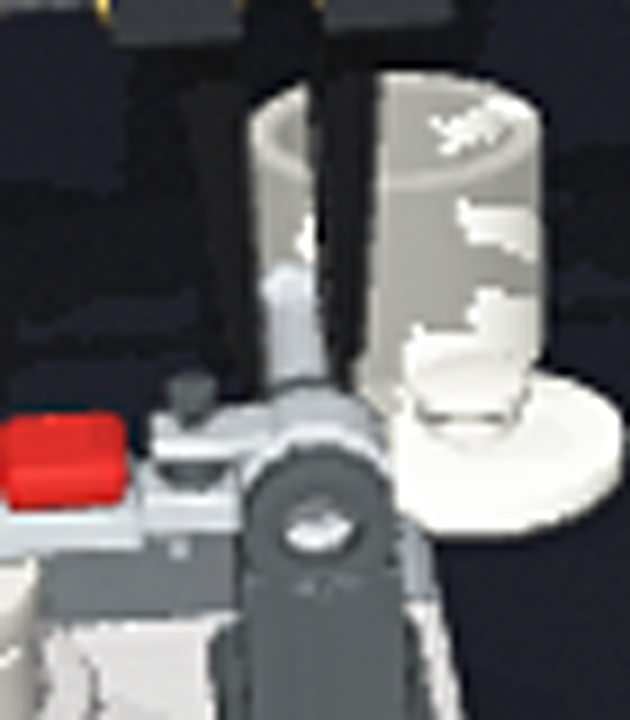

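View pics/w8c.png

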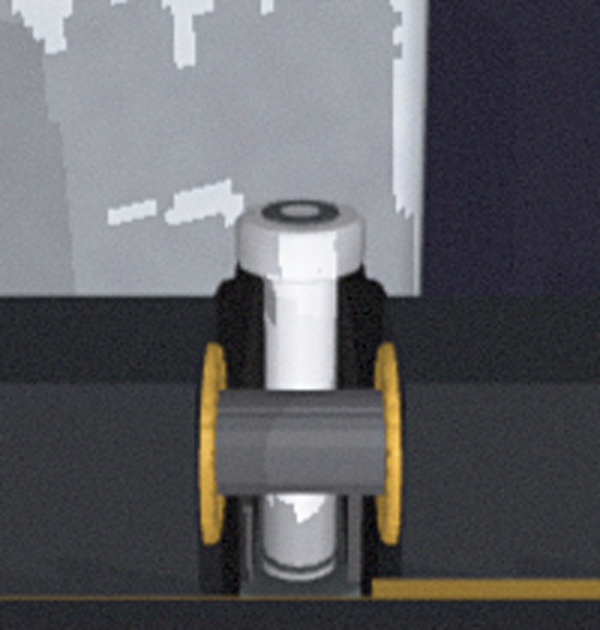

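```bash
python3 - <<'E'
from h import *
w=load('w8');s=load('sc8'); o=w['obs']['ee_pos']; d=np.array([.9994,-.036,0])
for tl in (0,.035,.07):
  g=o+[0,0,6.2]
  for x in (0,36,40,44,54,60):
    p=g+d*(x-11)-np.array([0,0,tl*(x-11)])
    print(tl,x,p.round(1),((proj(w,p)-[225,185])*3).round(), ((proj(s,p)-[250,210])*9).round())
for x in (506,510,514): print(x, ((proj(w,(x,148.1,110))-[225,185])*3).round(), ((proj(s,(x,148.1,110))-[250,210])*9).round())
E
```

```text
0 0 [462.9 149.4  96.2] [298. 281.] [290. 333.]
0 36 [498.9 148.1  96.2] [298. 490.] [303. 417.]
0 40 [502.9 148.   96.2] [298. 512.] [305. 427.]
0 44 [506.9 147.8  96.2] [298. 534.] [306. 437.]
0 54 [516.9 147.5  96.2] [298. 588.] [310. 462.]
0 60 [522.9 147.3  96.2] [298. 619.] [313. 477.]
0.035 0 [462.9 149.4  96.6] [298. 282.] [290. 331.]
0.035 36 [498.9 148.1  95.4] [298. 488.] [304. 422.]
0.035 40 [502.9 148.   95.2] [298. 509.] [305. 432.]
0.035 44 [506.9 147.8  95.1] [298. 530.] [307. 443.]
0.035 54 [516.9 147.5  94.7] [298. 582.] [311. 470.]
0.035 60 [522.9 147.3  94.5] [298. 613.] [313. 486.]
0.07 0 [462.9 149.4  97. ] [298. 283.] [290. 329.]
0.07 36 [498.9 148.1  94.5] [298. 485.] [304. 426.]
0.07 40 [502.9 148.   94.2] [298. 506.] [305. 437.]
0.07 44 [506.9 147.8  93.9] [298. 527.] [307. 449.]
0.07 54 [516.9 147.5  93.2] [298. 577.] [311. 477.]
0.07 60 [522.9 147.3  92.8] [298. 606.] [314. 495.]
506 [301. 579.] [305. 365.]
510 [302. 602.] [307. 375.]
514 [303. 625.] [309. 384.]
```

>>> step_arm:
  moves:
    - {"x": 2, "y": -0.1, "z": 0, "turn": 0}
    - {"x": 2, "y": -0.1, "z": 0, "turn": 0}

```text
t: 12.08
ee_pos: [476.8, 148.8, 89.9]
orientation: [-0.126, 1.551, 1.408]
ft_force: [-4.9, -0.1, 5.8]
grip_width: 0.113
```

>>> step_arm:
  moves:
    - {"x": 2, "y": -0.1, "z": 0, "turn": 0}
    - {"x": 2, "y": -0.1, "z": 0, "turn": 0}

```text
t: 12.32
ee_pos: [479.2, 148.6, 89.6]
orientation: [0.079, 1.551, 1.614]
ft_force: [-5.0, 0.3, 5.4]
grip_width: 0.117
```

>>> step_arm:
  moves:
    - {"x": 2.5, "y": -0.1, "z": 0, "turn": 0}
    - {"x": 2.5, "y": -0.1, "z": 0, "turn": 0}

```text
t: 12.58
ee_pos: [483.1, 148.5, 89.5]
orientation: [0.23, 1.551, 1.765]
ft_force: [-3.9, -1.1, 5.1]
grip_width: 0.113
```

>>> step_arm:
  moves:
    - {"x": 2.5, "y": -0.1, "z": 0, "turn": 0}
    - {"x": 2.5, "y": -0.1, "z": 0, "turn": 0}

```text
t: 12.82
ee_pos: [487.7, 148.3, 89.5]
orientation: [0.301, 1.551, 1.837]
ft_force: [-2.5, -0.3, 5.4]
grip_width: 0.115
```

```bash
python3 - <<'E'
from h import *
o=get_obs();print(o['t'],o['ee_pos'],o['ft_force'],o['wrist_torque'])
d=grab('scene','sc9'); crop('sc9',250,210,320,290,9,'s9c')
d=grab('wrist','w9'); crop('w9',225,185,425,395,3,'w9c')
w=d; o=w['obs']['ee_pos']; dd=np.array([.9994,-.036,0])
print([((proj(w,o+[0,0,6.2]+dd*(x-11))-[225,185])*3).round() for x in (-8,0)])
E
```

```text
12.825 [487.6766641  148.33262835  89.47888851] [-2.46265769 -0.30691943  5.39582454] [-0.05106151  0.41310545 -0.04807877]
[array([298., 231.]), array([298., 281.])]
```

View pics/s9c.png

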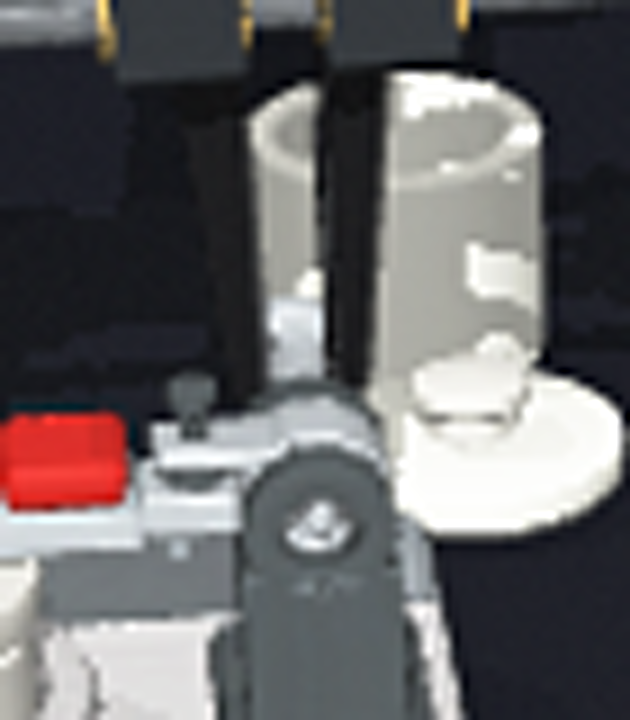

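View pics/w9c.png

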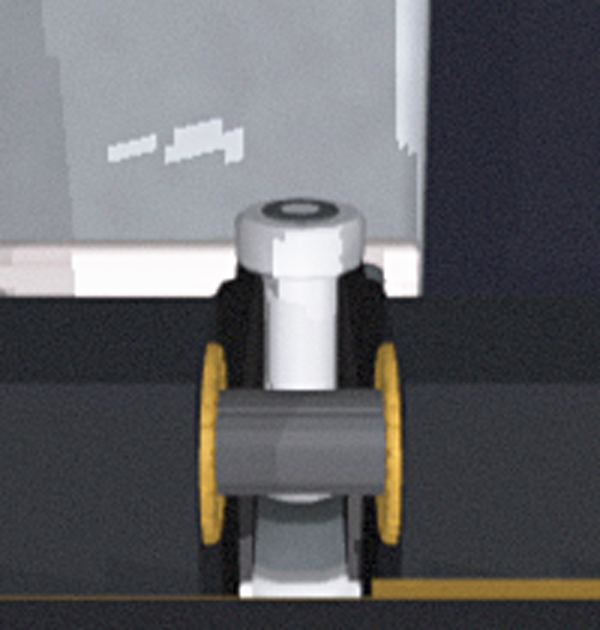

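>>> step_arm:
  moves:
    - {"x": 2.5, "y": -0.1, "z": 0, "turn": 0}
    - {"x": 2.5, "y": -0.1, "z": 0, "turn": 0}
    - {"x": 2, "y": -0.1, "z": 0, "turn": 0}

```text
t: 13.3
ee_pos: [494.2, 148.1, 89.6]
orientation: [0.378, 1.55, 1.913]
ft_force: [-3.8, -1.2, 5.9]
grip_width: 0.115
```

>>> step_arm:
  moves:
    - {"x": 2, "y": -0.1, "z": 0, "turn": 0}
    - {"x": 1, "y": 0, "z": 0, "turn": 0}

```text
t: 13.55
ee_pos: [496.8, 148.1, 89.7]
orientation: [0.444, 1.55, 1.979]
ft_force: [-3.9, -0.8, 5.5]
grip_width: 0.115
```

>>> step_arm:
  moves:
    - {"x": 0, "y": 0, "z": 0, "turn": 0}
    - {"x": 0, "y": 0, "z": 0, "turn": 0}
    - {"x": -5, "y": 0.2, "z": 0, "turn": 0}
    - {"x": -12, "y": 0.4, "z": 0, "turn": 0}
    - {"x": -14, "y": 0.5, "z": 0, "turn": 0}
    - {"x": -10, "y": 0.4, "z": 0, "turn": 0}
  claw: 0.35

```text
t: 14.3
ee_pos: [453.0, 149.6, 88.9]
orientation: [0.478, 1.55, 2.013]
ft_force: [0.2, -0.8, 0.5]
grip_width: 0.354
```

```bash
python3 - <<'E'
from h import *
o=get_obs();print(o['t'],o['ee_pos'],o['ft_force'],o['wrist_torque'])
d=grab('scene','sc10'); crop('sc10',250,210,320,290,9,'s10c')
d=grab('wrist','w10')
E
```

```text
14.3 [452.95079201 149.64533953  88.929271  ] [ 0.18097806 -0.82473071  0.46072605] [ 0.02054032 -0.06358223  0.01645411]
```

View pics/s10c.png

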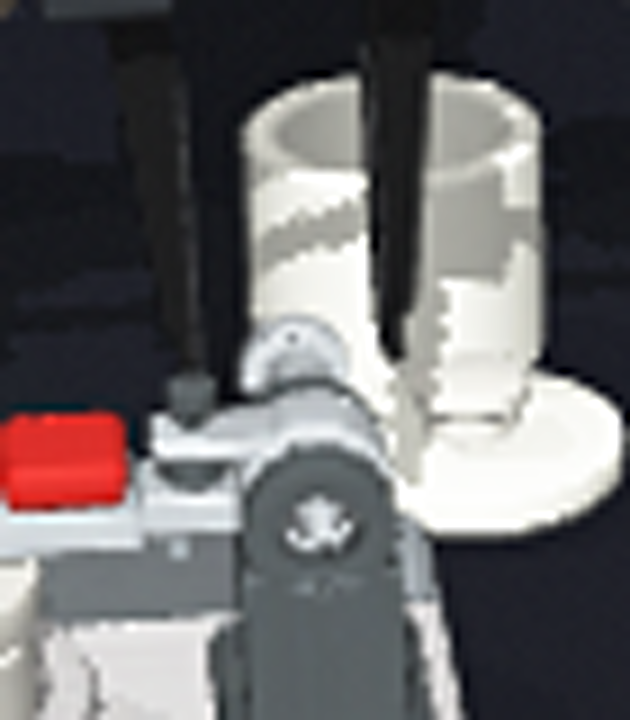

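View pics/w10.png

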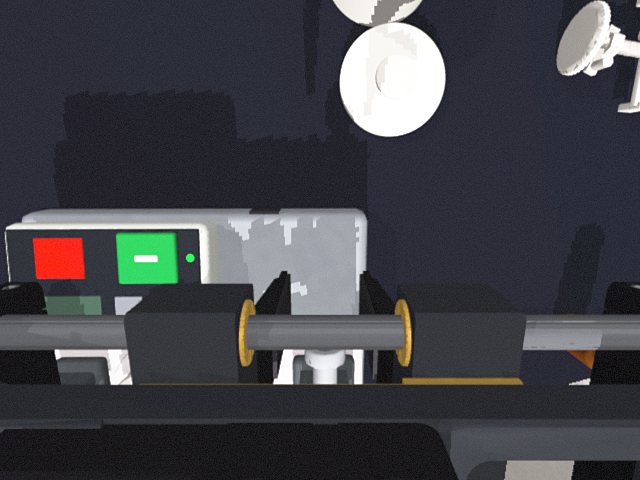

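Pin stays in place, nose in the far bore. Now shut the fingers and push the head home.

>>> step_arm:
  moves:
    - {"x": 0, "y": -0.4, "z": 1, "turn": 0}
    - {"x": 0, "y": 0, "z": 0, "turn": 0}
    - {"x": 0, "y": 0, "z": 0, "turn": 0}
    - {"x": 0, "y": 0, "z": 0, "turn": 0}
    - {"x": 5, "y": -0.2, "z": 0, "turn": 0}
    - {"x": 5, "y": -0.2, "z": 0, "turn": 0}
  claw: 0

```text
t: 15.15
ee_pos: [464.5, 148.8, 90.2]
orientation: [0.447, 1.55, 1.983]
ft_force: [-3.5, -0.3, 1.3]
grip_width: 0.006
```

>>> step_arm:
  moves:
    - {"x": 3, "y": 0, "z": 0, "turn": 0}
    - {"x": 3, "y": 0, "z": 0, "turn": 0}
    - {"x": 3, "y": -0.1, "z": 0, "turn": 0}

```text
t: 15.52
ee_pos: [473.1, 148.6, 89.8]
orientation: [0.575, 1.549, 2.111]
ft_force: [-3.4, 0.6, 1.0]
grip_width: 0.002
```

>>> step_arm:
  moves:
    - {"x": 3, "y": 0, "z": 0, "turn": 0}
    - {"x": 3, "y": -0.1, "z": 0, "turn": 0}
    - {"x": 3, "y": -0.1, "z": 0, "turn": 0}

```text
t: 15.9
ee_pos: [482.5, 148.4, 89.9]
orientation: [0.589, 1.549, 2.124]
ft_force: [-2.5, -0.3, 2.5]
grip_width: 0.003
```

>>> step_arm:
  moves:
    - {"x": 2, "y": 0, "z": 0, "turn": 0}
    - {"x": 2, "y": -0.1, "z": 0, "turn": 0}

```text
t: 16.15
ee_pos: [486.9, 148.3, 90.0]
orientation: [0.578, 1.549, 2.114]
ft_force: [-2.7, -0.2, 2.3]
grip_width: 0.007
```

>>> step_arm:
  moves:
    - {"x": 1, "y": 0, "z": 0, "turn": 0}
    - {"x": 1, "y": 0, "z": 0, "turn": 0}

```text
t: 16.4
ee_pos: [489.3, 148.2, 89.9]
orientation: [0.566, 1.549, 2.101]
ft_force: [-2.3, -0.5, 1.4]
grip_width: 0.008
```

>>> step_arm:
  moves:
    - {"x": 1, "y": 0, "z": 0, "turn": 0}
    - {"x": 0.5, "y": 0, "z": 0, "turn": 0}

```text
t: 16.65
ee_pos: [490.9, 148.2, 89.9]
orientation: [0.568, 1.549, 2.103]
ft_force: [-2.2, -1.4, 1.1]
grip_width: 0.006
```

>>> step_arm:
  moves:
    - {"x": 1, "y": 0, "z": 0, "turn": 0}
    - {"x": 0.5, "y": 0, "z": 0, "turn": 0}

```text
t: 16.9
ee_pos: [491.6, 148.1, 89.9]
orientation: [0.65, 1.548, 2.186]
ft_force: [-5.3, -0.4, 3.5]
grip_width: 0.004
```

```bash
python3 - <<'E'
from h import *
o=get_obs();print(o['t'],o['ee_pos'],o['ft_force'])
d=grab('scene','sc11'); crop('sc11',250,210,320,290,9,'s11c')
E
```

```text
16.9 [491.58931114 148.0528185   89.85313012] [-5.28815883 -0.44560431  3.54079134]
```

View pics/s11c.png

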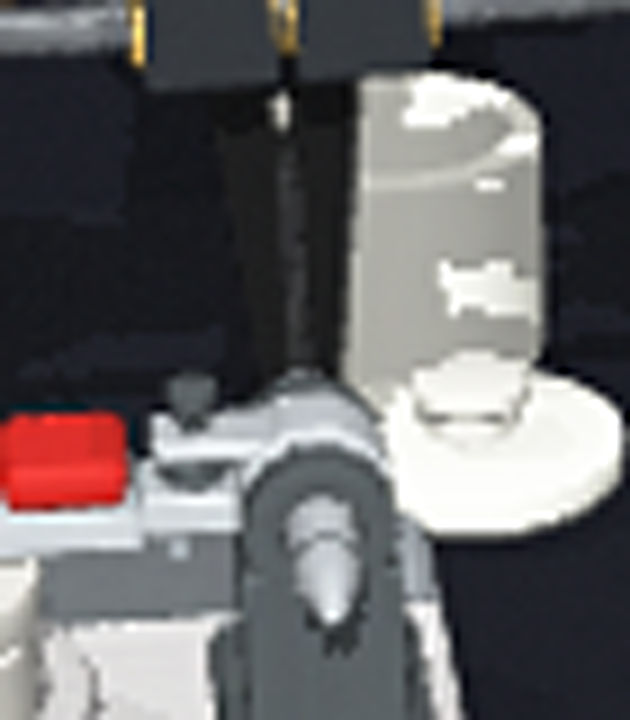

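>>> step_arm:
  moves:
    - {"x": 1, "y": 0, "z": 0, "turn": 0}
    - {"x": 0.7, "y": 0, "z": 0, "turn": 0}

```text
t: 17.2
ee_pos: [491.5, 147.9, 89.8]
orientation: [0.794, 1.546, 2.329]
ft_force: [-6.7, 0.1, 4.3]
grip_width: 0.002
```

>>> step_arm:
  moves:
    - {"x": 2, "y": 0, "z": 0, "turn": 0}
    - {"x": 1.5, "y": 0, "z": 0, "turn": 0}

```text
t: 17.45
ee_pos: [491.6, 147.9, 89.6]
orientation: [0.998, 1.54, 2.534]
ft_force: [-9.5, -0.2, 6.4]
grip_width: 0.003
```

>>> step_arm:
  moves:
    - {"x": -10, "y": 0, "z": 0, "turn": 0}
    - {"x": -15, "y": 0, "z": 10, "turn": 0}
    - {"x": 0, "y": 0, "z": 50, "turn": 0}
    - {"x": 20, "y": -20, "z": 50, "turn": 0}
    - {"x": 20, "y": -20, "z": 20, "turn": 0}
    - {"x": 10, "y": 0, "z": 0, "turn": 0}
    - {"x": 0, "y": 0, "z": 0, "turn": 0}

```text
t: 18.32
ee_pos: [513.5, 107.8, 225.9]
orientation: [0.881, 1.544, 2.418]
ft_force: [-0.4, 0.4, 1.0]
grip_width: 0.004
```

```bash
python3 - <<'E'
from h import *
o=get_obs();print(o['t'],o['ee_pos'],o['ft_force'],R.from_euler('xyz',o['orientation']).as_matrix().round(3))
d=grab('scene','sc12'); crop('sc12',150,190,320,330,4,'s12c')
d=grab('wrist','w12');
E
```

```text
18.325 [513.51952784 107.80125444 225.9127927 ] [-0.35207724  0.35156942  0.95899567] [[-0.02  -0.999  0.034]
 [ 0.018  0.034  0.999]
 [-1.     0.02   0.017]]
```

View pics/s12c.png

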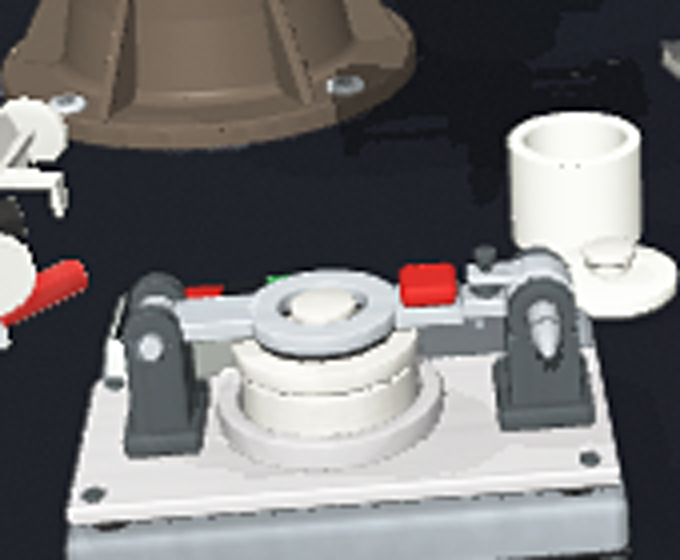

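View pics/w12.png

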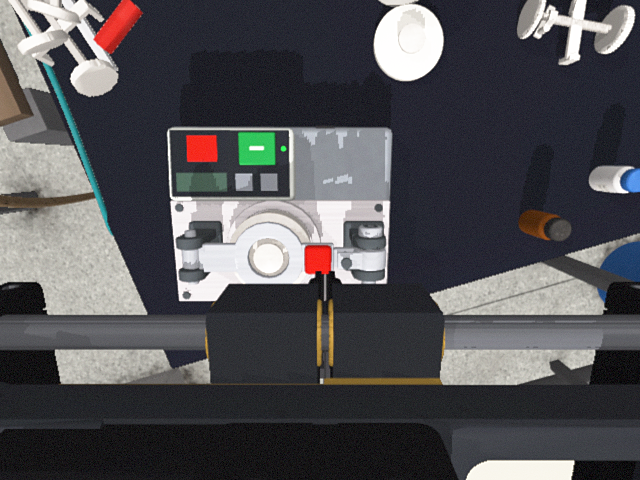

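```bash
python3 - <<'E'
from h import *
crop('w12',335,205,405,300,7,'w12f'); w=load('w12'); print(atz(w,257,148.5,64))
E
```

```text
[435.82678817  54.66319837  64.        ]
```

View pics/w12f.png

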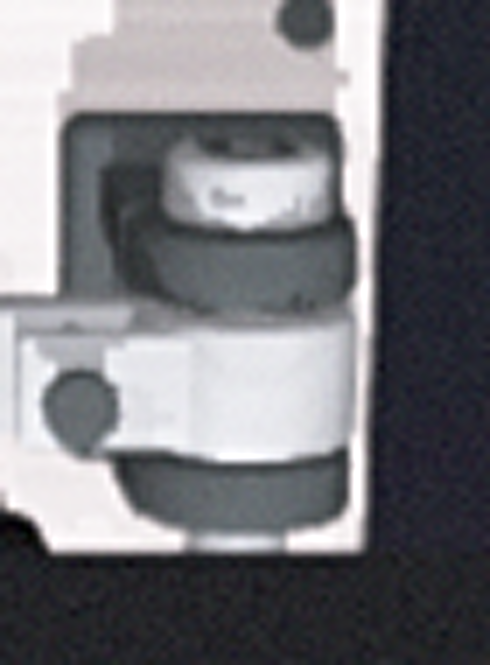

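>>> step_arm:
  moves:
    - {"x": -25, "y": -18, "z": 0, "turn": 0}
    - {"x": -30, "y": -20, "z": -5, "turn": 0}
    - {"x": -20, "y": -15, "z": -30, "turn": 0}
    - {"x": 0, "y": 0, "z": -30, "turn": 0}
    - {"x": 0, "y": 0, "z": -30, "turn": 0}
    - {"x": 0, "y": 0, "z": -30, "turn": 0}
    - {"x": 0, "y": 0, "z": 0, "turn": 0}

```text
t: 19.3
ee_pos: [428.8, 57.3, 93.2]
orientation: [1.077, 1.536, 2.619]
ft_force: [-0.4, 0.8, 0.2]
grip_width: 0.002
```

>>> step_arm:
  moves:
    - {"x": 8, "y": -3, "z": -10, "turn": 0}
    - {"x": 0, "y": 0, "z": -8, "turn": 0}
    - {"x": 0, "y": 0, "z": -3, "turn": 0}
    - {"x": 0, "y": 0, "z": 0, "turn": 0}

```text
t: 19.8
ee_pos: [438.0, 54.5, 72.6]
orientation: [1.041, 1.538, 2.583]
ft_force: [0.7, 0.5, -0.4]
grip_width: 0.005
```

```bash
python3 - <<'E'
from h import *
o=get_obs();print(o['t'],o['ee_pos'],o['ft_force'])
d=grab('wrist','w13'); crop('w13',150,150,450,400,2,'w13c'); print(proj(d,o['ee_pos']))
E
```

```text
19.8 [437.98288333  54.54080733  72.64943759] [ 0.6811369   0.51543395 -0.44937357]
[324.04027294 295.90035519]
```

View pics/w13.png

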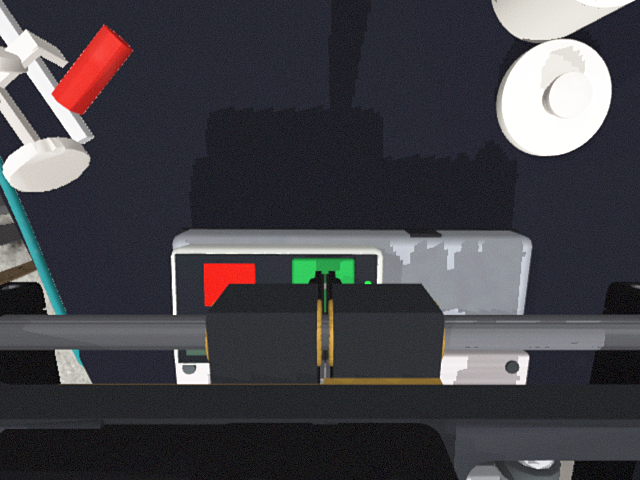

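>>> step_arm:
  moves:
    - {"x": 0, "y": 0, "z": -3, "turn": 0}
    - {"x": 0, "y": 0, "z": -2, "turn": 0}
    - {"x": 0, "y": 0, "z": -1, "turn": 0}

```text
t: 20.23
ee_pos: [438.2, 54.5, 66.9]
orientation: [1.021, 1.539, 2.564]
ft_force: [-0.2, -0.3, 0.6]
grip_width: 0.008
```

>>> step_arm:
  moves:
    - {"x": 0, "y": 0, "z": -1, "turn": 0}
    - {"x": 0, "y": 0, "z": -1, "turn": 0}

```text
t: 20.48
ee_pos: [438.4, 54.6, 65.1]
orientation: [1.012, 1.539, 2.555]
ft_force: [-1.6, -0.0, 7.9]
grip_width: 0.0
```

>>> step_arm:
  moves:
    - {"x": 0, "y": 0, "z": -0.8, "turn": 0}
    - {"x": 0, "y": 0, "z": -0.5, "turn": 0}

```text
t: 20.72
ee_pos: [438.5, 54.5, 64.5]
orientation: [0.999, 1.54, 2.542]
ft_force: [-2.0, -0.0, 11.8]
grip_width: 0.005
```

```bash
python3 - <<'E'
from h import *
o=get_obs();print(o['t'],o['ee_pos'],o['ft_force'])
d=grab('wrist','w14'); crop('w14',160,220,460,390,2.5,'w14c')
E
```

```text
20.725 [438.46379147  54.54759132  64.50277009] [-1.95074402 -0.03279981 11.80111314]
```

View pics/w14c.png

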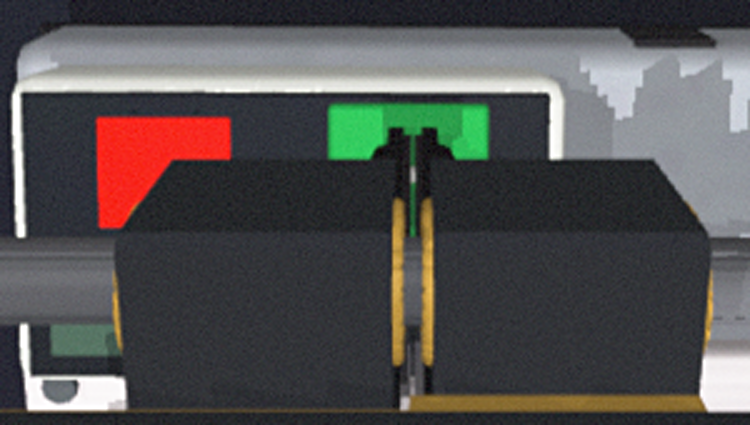

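>>> step_arm:
  moves:
    - {"x": 0, "y": 0, "z": 5, "turn": 0}
    - {"x": 0, "y": 0, "z": 30, "turn": 0}
    - {"x": 0, "y": 0, "z": 50, "turn": 0}
    - {"x": 30, "y": 20, "z": 50, "turn": 0}
    - {"x": 30, "y": 20, "z": 10, "turn": 0}
    - {"x": 0, "y": 0, "z": 0, "turn": 0}
    - {"x": 0, "y": 0, "z": 0, "turn": 0}

```text
t: 21.65
ee_pos: [498.0, 95.3, 214.6]
orientation: [1.022, 1.538, 2.564]
ft_force: [-1.5, -0.1, -1.0]
grip_width: 0.003
```

```bash
python3 - <<'E'
from h import *
o=get_obs();print(o['t'],o['ee_pos'],o['ft_force'])
d=grab('wrist','w15'); crop('w15',130,100,430,310,2.5,'w15c')
d=grab('scene','sc15');crop('sc15',150,190,450,330,2.5,'s15c')
E
```

```text
21.65 [498.04158601  95.34561598 214.638758  ] [-1.46471042 -0.10569588 -0.95924556]
```

View pics/w15c.png

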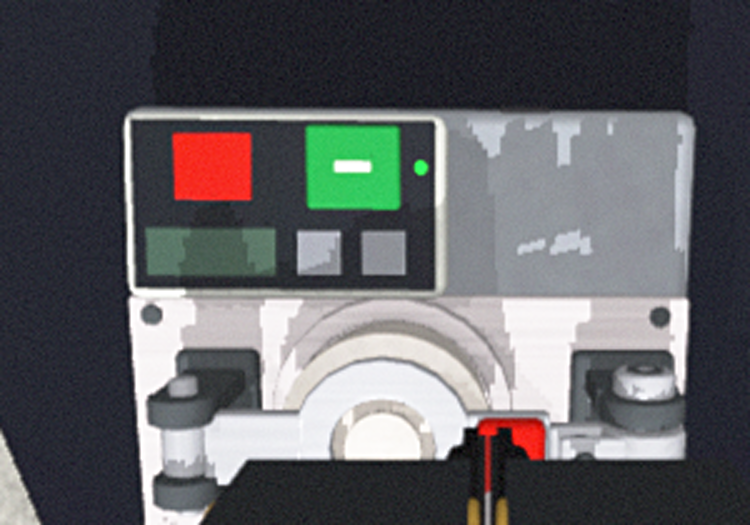

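View pics/s15c.png

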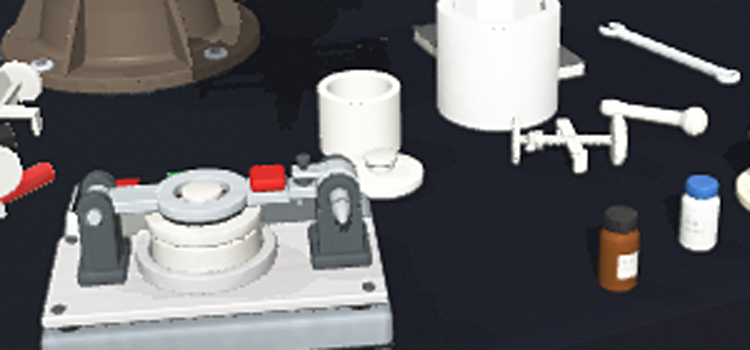

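```bash
python3 -c "
from h import *
print(env.job_done())"
```

```text
the job is handed in; nothing more can be done
None
```

I completed all the steps in the order asked and handed the job in at about 22 s. No verdict was reported.

- **Bridge:** I pressed the red pad down to its hard stop. The pad top ended at 109.1 mm with about 14 N on it, matching the 109 mm given. Pictures taken afterwards show the eye between the fork cheeks.
- **Pin:** I gripped the shank beside the head and guided the nose through the fork and eye with at most about 5 N of push. I then let go, shut the fingers and pushed the head. It stopped dead at tool x = 491.5 mm while the push rose from 5 to 9.5 N. The last pictures show the head against the near cheek and the nose out past the far cheek.
- **Start key:** I felt for the key in steps of 1 mm or less, with first contact at about 65 mm height. The press built to 7.9 N and then 11.8 N, which is past the 4 N response and the 11 N stop and well under 30 N.
- **Bystanders:** The last scene picture shows both vials and the spare lid still standing where they were. The robot was clear of everything when I handed in.

**Not confirmed:** I saw no visible sign that the key responded. The green lamp beside it looked the same before and after, so the only evidence is the force. My camera estimates of the fork and key positions also differed by about 2 mm between views, within the stated calibration, and both contacts happened where expected.

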